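# Test the stop button and restart

### The job

Test the machine's emergency stop: press the red mushroom button down until it latches, take the finger off so that it stays in by itself, then push one of its ears round clockwise until the button springs out again, and leave the head to turn back to rest. After that press the green start button fully in and let it come out again. Everything is done by pressing and pushing: pick nothing up, and leave everything else on the bench where it stands.

Things in the scene. Friction and masses are not known exactly. Their poses are not given: they have to be found in the camera images.
- stop_box: stop station: yellow box 134x134 mm, 130 mm tall, screwed to the bench; origin at the centre of its underside, z up. The axis of the stop button stands at its centre. Open metal trays, 184 mm tall, stand close round both stations
- stop_button (a joint): travel of the red mushroom stop button in m, down: 0 = fully out, 0.012 = end stop. A spring pushes it out (2.5 N when out, 5 N when in; pressing it past the latch takes up to about 7 N). Pressed 0.010 or more a latch inside snaps over it, and it then stays in by itself at about 0.0095. Pressing again does not release it. Turned clockwise by about 0.5 rad the latch lets go and it springs out
- stop_twist (a joint): turn of the red head in rad, clockwise seen from above: 0 = at rest, 0.9 = end stop. A light spring turns it back to 0 (0.02 to 0.08 N m) when it is let go, whether the button is in or out
- stop_top (a point): middle of the rounded top of the red head, the place to press, 180 mm above the bench when out. The head is 64 mm across and carries three radial ears, 120 degrees apart. It moves with the button
- stop_ear0 (a point): point on the top edge line of one of the head's three ears, 42 mm from the button's axis and 6 mm below stop_top. The ear is a radial bar 13 mm wide and 20 mm tall (its top is at this point, its underside 20 mm below) that reaches from the head, 32 mm from the axis, to 52 mm from the axis. Below the underside there is 24 mm of free height over the yellow box when the button is out, 14 mm when it is in. It moves and turns with the head
- stop_ear1 (a point): point on the top edge line of one of the head's three ears, 42 mm from the button's axis and 6 mm below stop_top. The ear is a radial bar 13 mm wide and 20 mm tall (its top is at this point, its underside 20 mm below) that reaches from the head, 32 mm from the axis, to 52 mm from the axis. Below the underside there is 24 mm of free height over the yellow box when the button is out, 14 mm when it is in. It moves and turns with the head
- stop_ear2 (a point): point on the top edge line of one of the head's three ears, 42 mm from the button's axis and 6 mm below stop_top. The ear is a radial bar 13 mm wide and 20 mm tall (its top is at this point, its underside 20 mm below) that reaches from the head, 32 mm from the axis, to 52 mm from the axis. Below the underside there is 24 mm of free height over the yellow box when the button is out, 14 mm when it is in. It moves and turns with the head
- start_box: start station: grey box 104x104 mm, 130 mm tall, screwed to the bench; origin at the centre of its underside. It may stand left or right of the stop station
- start_button (a joint): travel of the round green start button in m, down: 0 = out, 0.006 = fully in; a spring pushes it out again, fully in takes 5 N
- start_button_top (a point): middle of the top of the green start button, 34 mm across; press straight down
- polish_tin: bystander: round tin with blue and yellow bands, 67 mm across, 68 mm tall; origin at the middle of its underside as it lay on the shelf
- oil_can: bystander: red oil can with a thin bent spout, 64x74 mm, 167 mm tall; origin at the middle of its underside as it lay on the shelf
- tape_roll: bystander: roll of masking tape lying flat, 103 mm across, 25 mm tall; origin at the middle of its underside as it lay on the shelf
- compound_green: bystander: green bar of polishing compound, 42x75x36 mm; origin at the middle of its underside as it lay on the shelf
- mug: bystander: white mug with handle, 92x123 mm, 95 mm tall; origin at the middle of its underside as it lay on the shelf
- compound_white: bystander: white bar of polishing compound, 40x100x38 mm; origin at the middle of its underside as it lay on the shelf

How it is judged:
On the way, in this order (a step that is already met when the one before it is completed fails the run):
1. the stop button is latched in with no finger on it (value of joint stop_button above 0.008 m and contact force between the fingers and stop_box below 0.3 N), for 0.15 s.
2. its head is turned clockwise while it is still in (value of joint stop_button above 0.005 m and value of joint stop_twist above 0.25 rad), for 0.02 s.
3. the stop button has sprung out and its head has turned back (value of joint stop_button below 0.0015 m and value of joint stop_twist below 0.1 rad), for 0.2 s.
4. the start button is pressed in (value of joint start_button above 0.0045 m and value of joint stop_button below 0.0015 m), for 0.05 s.
At the end, for the whole second after the job is handed in: the stop button is out (within 1.5 mm) with its head turned back (within 0.1 rad), the start button is out (within 1.5 mm), and no bystander is more than 30 mm from where it stood (all of step 3 and value of joint start_button below 0.0015 m and distance of each of polish_tin, oil_can, tape_roll, compound_green, mug, compound_white from where it was at the start of the episode below 0.03 m); the robot touches nothing.
It fails at once if a bystander was shifted or lifted more than 30 mm (distance of any of polish_tin, oil_can, tape_roll, compound_green, mug, compound_white from where it was at the start of the episode above 0.03 m).
It fails at once if the start button was pressed while the stop button was in (value of joint start_button above 0.003 m and value of joint stop_button above 0.004 m).
It also fails if it takes over 61 s, if anything falls off the work surface, if the arm or the gripper's body presses on something with over 40 N, if the wrist force passes 120 N, or if a joint passes its speed limit or range.

### The arm

A 6-joint arm with a two-finger parallel gripper is mounted at the origin on the work surface; the furniture and walls round the work are solid. World frame = base frame: x ahead of the robot, y to its left, z up, the work surface at z = 0. Lengths are in m, angles in rad, forces in N, time in s.
With the tool pointing down it reaches from about 0.35 to 1 m from the base axis. Payload 7.1 kg.
Tool frame: the origin (TCP) lies between the finger pads; the fingertips stand 17 mm ahead of it and the grasp point (between the pads) lies 2 mm behind it; z points along the fingers, y is the line along which they close (so a half turn about z gives the same grasp; the last joint's range is limited). The gripper opens to 85 mm and grips with 20 to 120 N. Pads are 22 mm wide; open, the fingers measure 114 mm over their backs; the gripper's body (76 mm by 85 mm) begins 54 mm behind the grasp point. The pads swing forward as they close: fully open they stand 13 mm farther back than shut.
Start: joints at [-1.292, 0.423, 1.63, -0, 1.089, -0.019], TCP at [0.183, -0.597, 0.248] pointing down, gripper open.
Joint ranges: [-3, 3], [-0.9, 2.11], [0.09, 2.58], [-1.31, 4.45], [0.11, 2.69], [-2.54, 2.54]. Speed limits (rad/s): [2.39, 2.39, 3.01, 3.14, 3.14, 3.14].

### API

Orientations are given as a unit quaternion [x, y, z, w].
In Python, from station import env gives the robot as it stands.
- The arm moves only by the tool carry_out, never from a script. Its argument "increments" is a list of rows, each an object with "travel": the shift along the tool's x, y, z in units of 25 mm (1.0 is 25 mm), a list of three; "rotation": the turn, a rotation vector about the tool's x, y, z in units of 0.1 rad (1.0 is 0.1 rad), a list of three. A call has 1 to 12 rows; each row shifts and turns the commanded pose from where the row before left it, along the tool's axes as they then stand; what a row does not reach is not made up. A row lasts 1/8 s, in which the tool goes at most 62.5 mm and 10.7 degrees, less where a joint would pass 70% of its speed; a pose out of reach is approached as far as the arm can. A call with a number of a shift or a turn outside -1 to 1 is refused whole. A call with a gripper value outside its range is refused whole. "grip" is the opening, from 0 (shut) to 1 (fully open), set as the call begins (left out, the last holds). The fingers move at their own pace and stop on an object; the grip force is fixed at half the most. Time passes only in rows, so rows that do not move let the fingers close. It gives the time, the measured TCP pose, the force, the opening and the grip force at its end, in the units of the state.
- env.state(): the state, without advancing time (a new reading comes with each control period).
- env.capture(name): name is "scene" or "side" or "wrist"; returns a dict with "pixels" (420x560x3 uint8, blue, green, red), "fx", "fy", "cx", "cy" (pixels), "origin" and "rotation" of the camera in the world. Camera axes: x right, y down, z forward; pixel columns grow to the right and rows downward; lengths in m; the calibration is good to about 2 mm. A picture is of the moment at which its call begins. There is no depth.
- env.hand_in(): hands the job in; it is judged then, once.
The state is a dict: "t": time; "joints": joint angles; "joint_velocities": joint speeds; "joint_efforts": joint torques, N m; "tool_pos": TCP position; "tool_rot": TCP orientation; "wrist_force": force on the tool from outside, world axes, zero at the start; "wrist_torque": the same for the moment, N m; "finger_gap": opening from 0.0 (shut) to 1.0 (fully open); "finger_force": force on a finger pad.
Only numpy, scipy, OpenCV 4.12 (cv2) and the standard library are available. Lean on these libraries where they do the work, as an engineer would, in place of code of your own. Each camera call takes 0.05 s, during which the arm holds its last target. There are 200 camera calls.

## Working session

There is one attempt and no reset: what is moved stays moved. The work goes in short steps, Python scripts to look and compute and a tool call to move; the robot and the scene stay as the last step left them, time stands still between calls to the robot, and variables do not carry over. Pictures are saved under pics/ and viewed, at most 10 in all, crops included, and the job is handed in when it is done.

Besides the shell and the picture viewer there is one more tool, called after "Request:" in YAML: its name, and indented under it one key for each argument. carry_out: Moves the arm, as the interface text tells. Shifts and turns lie within -1 to 1; 1 stands for 25 mm of shift or 0.1 rad of turn. Its arguments: {"type":"object","properties":{"increments":{"type":"array","items":{"type":"object","properties":{"travel":{"type":"array","items":{"type":"number","minimum":-1,"maximum":1}},"rotation":{"type":"array","items":{"type":"number","minimum":-1,"maximum":1}}}}},"grip":{"type":"number"}},"required":["increments"]}

```bash
mkdir -p pics; ls; cat > h.py <<'E'
import numpy as np, cv2, pickle
from scipy.spatial.transform import Rotation as R
from station import env
def cap(n,f):
    c=env.capture(n); c['pixels']=np.array(c['pixels'],np.uint8); cv2.imwrite(f'pics/{f}.png',c['pixels']); pickle.dump(c,open(f'pics/{f}.pkl','wb')); return c
def load(f): return pickle.load(open(f'pics/{f}.pkl','rb'))
def ray(c,u,v):
    d=np.array(c['rotation'])@np.array([(u-c['cx'])/c['fx'],(v-c['cy'])/c['fy'],1.]); return np.array(c['origin']),d/np.linalg.norm(d)
def plane(c,u,v,z):
    o,d=ray(c,u,v); return o+d*(z-o[2])/d[2]
def cross(*rs):
    A=sum(np.eye(3)-np.outer(d,d) for o,d in rs); b=sum((np.eye(3)-np.outer(d,d))@o for o,d in rs); p=np.linalg.solve(A,b)
    return p,[float(np.linalg.norm(np.cross(p-o,d))) for o,d in rs]
def proj(c,p):
    q=np.array(c['rotation']).T@(np.array(p)-c['origin']); return c['fx']*q[0]/q[2]+c['cx'],c['fy']*q[1]/q[2]+c['cy']
E
python3 - <<'E'
from h import *
a=[cap(n,n+'0') for n in('scene','side','wrist')]
for c in a: print(np.round(c['origin'],3),np.round(c['rotation'],3).tolist(),c['fx'],c['cx'],c['cy'])
print(env.state())
E
```

```text
pics
[-0.2    0.417  1.079] [-0.477, 0.815, -0.284, 0.167] 416.361518759252 276.9504572061918 213.66499647756018
[0.035 0.925 0.704] [-0.188, 0.85, -0.479, 0.118] 390.66427074263333 275.1116927127522 215.718816011517
[ 0.263 -0.573  0.373] [0.794, -0.586, -0.098, 0.131] 331.1870936922936 281.77388775206794 208.95583659809765
{'t': 0.15, 'joints': array([-1.29198785e+00,  4.23702960e-01,  1.63049579e+00, -1.32352827e-05,
        1.08861813e+00, -1.90151156e-02]), 'joint_velocities': array([ 8.97613747e-05, -2.03681996e-03, -3.81958774e-03, -2.09885582e-03,
       -3.01010373e-03,  1.51704669e-03]), 'joint_efforts': array([ 8.73449535e-04, -5.57770765e+01, -2.82018811e+01, -3.57214537e-05,
        4.78003698e-03, -3.59314626e-06]), 'tool_pos': array([ 0.1833013 , -0.59709341,  0.24770807]), 'tool_rot': array([ 9.88932471e-01,  1.48365068e-01, -8.50999047e-05, -6.06196799e-04]), 'wrist_force': array([-0.02300038, -0.3688997 ,  0.05299955]), 'wrist_torque': array([-0.04815389, -0.04537608, -0.01180869]), 'finger_force': 0.0, 'finger_gap': 0.999698092005013}
```

View pics/scene0.png

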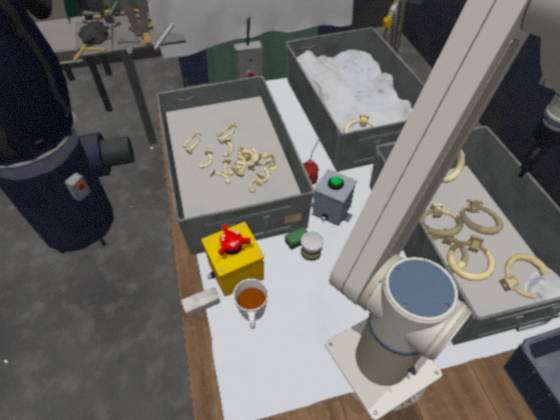

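View pics/side0.png

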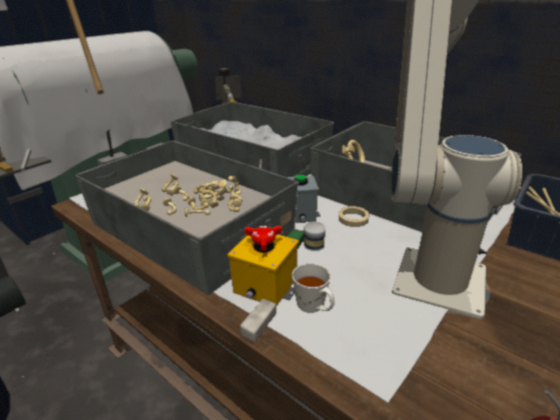

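The scene view shows the stop station at about (232,255) with its red head at (232,240), and the start station at (334,197) with its green top at (336,182). In the side view the head is at (263,237) and the green button at (301,179). The mug, tin and white bar stand near the stop box. Next I triangulate both.

```bash
cat > m.py <<'E'
from h import *
def blobs(c,lo,hi,lo2=None,hi2=None):
    h=cv2.cvtColor(c['pixels'],cv2.COLOR_BGR2HSV); m=cv2.inRange(h,lo,hi)
    if lo2: m|=cv2.inRange(h,lo2,hi2)
    n,l,s,ce=cv2.connectedComponentsWithStats(m)
    return m,[(s[i].tolist(),np.round(ce[i],1).tolist()) for i in range(1,n) if s[i][4]>25]
RED=((0,150,90),(8,255,255),(172,150,90),(180,255,255)); GRN=((45,120,60),(80,255,255)); YEL=((18,150,80),(32,255,255))
E
python3 - <<'E'
from m import *
for n in('scene0','side0'):
    c=load(n)
    for k,q in(('R',RED),('G',GRN),('Y',YEL)): print(n,k,blobs(c,*q)[1])
a,b=load('scene0'),load('side0')
im=[cv2.resize(a['pixels'][210:300,187:287],None,fx=4,fy=4,interpolation=cv2.INTER_CUBIC),cv2.resize(b['pixels'][215:305,215:315],None,fx=4,fy=4,interpolation=cv2.INTER_CUBIC)]
cv2.imwrite('pics/crop0.png',np.hstack(im))
E
```

```text
scene0 R [([305, 163, 13, 18, 140], [311.2, 169.4]), ([219, 224, 31, 31, 395], [231.2, 240.1])]
scene0 G [([330, 177, 12, 9, 91], [335.6, 180.9])]
scene0 Y [([382, 16, 10, 12, 84], [386.9, 21.5]), ([201, 222, 63, 73, 2239], [233.9, 259.0])]
side0 R [([244, 225, 38, 25, 449], [262.9, 234.2])]
side0 G [([296, 175, 10, 6, 54], [300.4, 177.5])]
side0 Y [([0, 163, 10, 7, 46], [3.9, 166.2]), ([227, 235, 72, 69, 3335], [263.2, 267.7])]
```

View pics/crop0.png

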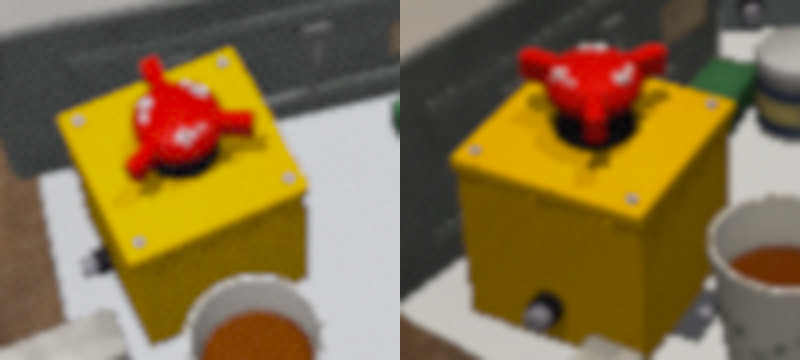

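The crop shows three ears. In the scene picture the tips are at about (224.5,225.5), (249.5,240.5) and (220,252.5). In the side picture they are at (247,229.5), (280,229) and (264,247.5). The top corners of the yellow box are also clear.

```bash
python3 - <<'E'
from m import *
a,b=load('scene0'),load('side0')
S=lambda x,y:(187+x/4,210+y/4); D=lambda x,y:(215+(x-400)/4,215+y/4)
cs=[S(57,118),S(230,47),S(306,187),S(130,266)]; cd=[D(452,158),D(520,90),D(736,98),D(645,220)]
pa=[plane(a,*p,.13) for p in cs]; print('box scene',np.round(pa,4).tolist(),np.round(np.mean(pa,0),4),[round(float(np.linalg.norm(pa[i]-pa[i-1])),3) for i in range(4)])
pd=[plane(b,*p,.13) for p in cd]; print('box side',np.round(pd,4).tolist(),np.round(np.mean([pd[0],pd[2]],0),4))
ea=[plane(a,*S(*p),.166) for p in((150,66),(247,122),(136,167))]
eb=[plane(b,*D(*p),.166) for p in((527,58),(660,56),(596,128))]
print('ears',np.round(ea,4).tolist(),np.round(np.mean(ea,0),4),np.round(eb,4).tolist(),np.round(np.mean(eb,0),4))
for e in (ea,eb):
  m=np.mean(e,0); print([(round(float(np.linalg.norm(x-m)),3),round(float(np.degrees(np.arctan2(*(x-m)[1::-1]))),1)) for x in e])
for A,B in(((231.2,240.1),(262.9,234.2)),((335.6,180.9),(300.4,177.5))):
  p,r=cross(ray(a,*A),ray(b,*B)); print(np.round(p,4),np.round(r,4))
def ov(c,f):
  h=c['pixels'].copy(); return h
im=np.hstack([cv2.resize(a['pixels'][150:290,200:375],None,fx=2.2,fy=2.2),cv2.resize(b['pixels'][150:290,220:395],None,fx=2.2,fy=2.2)]);cv2.imwrite('pics/crop1.png',im)
# green sizes
for c,p in((a,(335.6,180.9)),(b,(300.4,177.5))): print(np.round(plane(c,*p,.14),4))
E
```

```text
Traceback (most recent call last):
  File "h.py", line 10, in plane
    o,d=ray(c,u,v); return o+d*(z-o[2])/d[2]
        ~~~^^^^^^^
  File "h.py", line 8, in ray
    d=np.array(c['rotation'])@np.array([(u-c['cx'])/c['fx'],(v-c['cy'])/c['fy'],1.]); return np.array(c['origin']),d/np.linalg.norm(d)
      ~~~~~~~~~~~~~~~~~~~~~~~^~~~~~~~~~~~~~~~~~~~~~~~~~~~~~~~~~~~~~~~~~~~~~~~~~~~~~~
ValueError: matmul: Input operand 1 has a mismatch in its core dimension 0, with gufunc signature (n?,k),(k,m?)->(n?,m?) (size 3 is different from 4)
```

Camera rotation is a quaternion, so I'll fix that.

```bash
sed -i "s/np.array(c\['rotation'\])/R.from_quat(c['rotation']).as_matrix()/" h.py; python3 - <<'E'
from m import *
a,b=load('scene0'),load('side0')
S=lambda x,y:(187+x/4,210+y/4); D=lambda x,y:(215+(x-400)/4,215+y/4)
cs=[S(57,118),S(230,47),S(306,187),S(130,266)]; cd=[D(452,158),D(520,90),D(736,98),D(645,220)]
pa=[plane(a,*p,.13) for p in cs]; print('box scene',np.round(pa,4).tolist(),np.round(np.mean(pa,0),4),[round(float(np.linalg.norm(pa[i]-pa[i-1])),3) for i in range(4)])
pd=[plane(b,*p,.13) for p in cd]; print('box side',np.round(pd,4).tolist(),np.round(np.mean([pd[0],pd[2]],0),4))
ea=[plane(a,*S(*p),.166) for p in((150,66),(247,122),(136,167))]
eb=[plane(b,*D(*p),.166) for p in((527,58),(660,56),(596,128))]
print('ears',np.round(ea,4).tolist(),np.round(np.mean(ea,0),4),np.round(eb,4).tolist(),np.round(np.mean(eb,0),4))
for e in (ea,eb):
  m=np.mean(e,0); print([(round(float(np.linalg.norm(x-m)),3),round(float(np.degrees(np.arctan2(*(x-m)[1::-1]))),1)) for x in e])
for A,B in(((231.2,240.1),(262.9,234.2)),((335.6,180.9),(300.4,177.5))):
  p,r=cross(ray(a,*A),ray(b,*B)); print(np.round(p,4),np.round(r,4))
im=np.hstack([cv2.resize(a['pixels'][150:290,200:375],None,fx=2.2,fy=2.2),cv2.resize(b['pixels'][150:290,220:395],None,fx=2.2,fy=2.2)]);cv2.imwrite('pics/crop1.png',im)
for c,p in((a,(335.6,180.9)),(b,(300.4,177.5))): print(np.round(plane(c,*p,.14),4))
E
```

```text
box scene [[0.4833, 0.2774, 0.13], [0.4801, 0.1449, 0.13], [0.3487, 0.1532, 0.13], [0.3512, 0.2817, 0.13]] [0.4158 0.2143 0.13  ] [0.132, 0.132, 0.132, 0.128]
box side [[0.4852, 0.2804, 0.13], [0.4835, 0.1982, 0.13], [0.3507, 0.1495, 0.13], [0.3509, 0.2862, 0.13]] [0.4179 0.2149 0.13  ]
ears [[0.4664, 0.2103, 0.166], [0.3923, 0.1734, 0.166], [0.3959, 0.2528, 0.166]] [0.4182 0.2122 0.166 ] [[0.4691, 0.2104, 0.166], [0.3929, 0.1742, 0.166], [0.3944, 0.2605, 0.166]] [0.4188 0.215  0.166 ]
[(0.048, -2.3), (0.047, -123.8), (0.046, 118.8)]
[(0.051, -5.3), (0.048, -122.4), (0.052, 118.2)]
[0.4197 0.2133 0.1651] [0.0022 0.0022]
[ 0.4749 -0.1637  0.146 ] [0.0015 0.0015]
[ 0.4774 -0.167   0.14  ]
[ 0.4816 -0.177   0.14  ]
```

View pics/crop1.png

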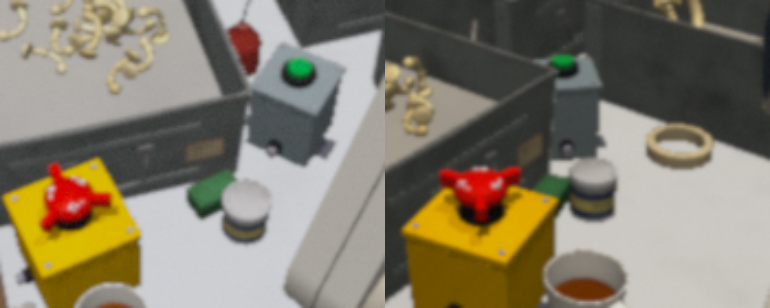

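The two views agree. The stop axis is at about (0.417,0.214), with ears near -3°, -123° and 117° and the box about 132 mm wide. The triangulated green button is at (0.475,-0.164,0.146). The crop shows trays only on the far side of the stop box. I'll push the ear at 117° from its free near side with the tool at yaw 90°, where tool x is +y and tool y is +x.

Request:
carry_out:
  grip: 0
  increments:
    - {"travel": [0, 0, -0.1], "rotation": [0, 0, -1]}
    - {"travel": [0, 0, -0.1], "rotation": [0, 0, -1]}
    - {"travel": [0, 0, -0.1], "rotation": [0, 0, -1]}
    - {"travel": [0, 0, -0.1], "rotation": [0, 0, -1]}
    - {"travel": [0, 0, -0.1], "rotation": [0, 0, -1]}
    - {"travel": [0, 0, -0.1], "rotation": [0, 0, -1]}
    - {"travel": [0, 0, -0.1], "rotation": [0, 0, -1]}
    - {"travel": [0, 0, -0.1], "rotation": [0, 0, -1]}
    - {"travel": [0, 0, -0.1], "rotation": [0, 0, -1]}
    - {"travel": [0, 0, -0.1], "rotation": [0, 0, -1]}
    - {"travel": [0, 0, -0.1], "rotation": [0, 0, -1]}
    - {"travel": [0, 0, -0.1], "rotation": [0, 0, -1]}

```text
t: 1.65
tool_pos: [0.1833, -0.5972, 0.2781]
tool_rot: [0.731, 0.682, 0.0, -0.0]
wrist_force: [1.0, 0.2, 0.5]
finger_gap: 0.007
finger_force: 0.0
```

Request:
carry_out:
  increments:
    - {"rotation": [0, 0, -0.73]}
    - {"travel": [0.98, 0.78, 0]}
    - {"travel": [0.98, 0.78, 0]}
    - {"travel": [0.98, 0.78, 0]}
    - {"travel": [0.98, 0.78, 0]}
    - {"travel": [0.98, 0.78, 0]}
    - {"travel": [0.98, 0.78, 0]}
    - {"travel": [0.98, 0.78, 0]}
    - {"travel": [0.98, 0.78, 0]}
    - {"travel": [0.98, 0.78, 0]}
    - {"travel": [0.98, 0.78, 0]}

```text
validation failed for argument at $.in...
```

Request:
carry_out:
  increments:
    - {"travel": [0.98, 0.78, 0]}
    - {"travel": [0.98, 0.78, 0]}
    - {"travel": [0.98, 0.78, 0]}
    - {"travel": [0.98, 0.78, 0]}
    - {"travel": [0.98, 0.78, 0]}
    - {"travel": [0, 0, 0]}

```text
validation failed for argument at $.in...
```

```bash
python3 - <<'E'
from m import *
c=cap('wrist','w1'); print(c['origin'],blobs(c,*GRN)[1]); s=env.state(); print(s['tool_pos'],s['tool_rot'],s['finger_gap'])
o=load('scene0');d=load('side0'); g=blobs(c,*GRN)[1]
g=max(g,key=lambda q:q[0][4])[1]; print(cross(ray(c,*g),ray(o,335.6,180.9),ray(d,300.4,177.5)))
for z in(.14,.145,.15): print(plane(c,*g,z))
E
```

```text
[ 0.18861695 -0.51390588  0.40307356] []
[ 0.18337502 -0.59740635  0.27840433] [ 7.30006721e-01  6.83439958e-01  3.63835099e-05 -1.01744440e-04] 0.00198589102494921Traceback (most recent call last):
  File "<stdin>", line 4, in <module>
ValueError: max() iterable argument is empty
```

View pics/w1.png

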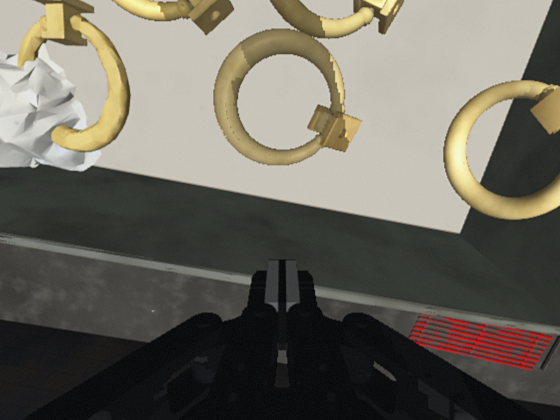

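The wrist picture shows the shut fingers at (281,265) above the right-hand tray. The arm hasn't left its start position, because rows without both fields are refused. I'll resend them in full.

Request:
carry_out:
  increments:
    - {"travel": [0, 0, 0], "rotation": [0, 0, -0.73]}
    - {"travel": [0.98, 0.78, 0], "rotation": [0, 0, 0]}
    - {"travel": [0.98, 0.78, 0], "rotation": [0, 0, 0]}
    - {"travel": [0.98, 0.78, 0], "rotation": [0, 0, 0]}
    - {"travel": [0.98, 0.78, 0], "rotation": [0, 0, 0]}
    - {"travel": [0.98, 0.78, 0], "rotation": [0, 0, 0]}
    - {"travel": [0.98, 0.78, 0], "rotation": [0, 0, 0]}
    - {"travel": [0.98, 0.78, 0], "rotation": [0, 0, 0]}
    - {"travel": [0.98, 0.78, 0], "rotation": [0, 0, 0]}
    - {"travel": [0.98, 0.78, 0], "rotation": [0, 0, 0]}
    - {"travel": [0.98, 0.78, 0], "rotation": [0, 0, 0]}

```text
t: 3.08
tool_pos: [0.3789, -0.3515, 0.2782]
tool_rot: [0.708, 0.707, -0.0, -0.0]
wrist_force: [0.9, -0.4, -0.4]
finger_gap: 0.001
finger_force: 0.0
```

Request:
carry_out:
  increments:
    - {"travel": [0.98, 0.78, 0], "rotation": [0, 0, 0]}
    - {"travel": [0.98, 0.78, 0], "rotation": [0, 0, 0]}
    - {"travel": [0.98, 0.78, 0], "rotation": [0, 0, 0]}
    - {"travel": [0.98, 0.78, 0], "rotation": [0, 0, 0]}
    - {"travel": [0.98, 0.78, 0], "rotation": [0, 0, 0]}
    - {"travel": [0, 0, 0], "rotation": [0, 0, 0]}

```text
t: 3.82
tool_pos: [0.4767, -0.2286, 0.2781]
tool_rot: [0.707, 0.708, 0.0, -0.0]
wrist_force: [0.2, -0.2, -0.3]
finger_gap: -0.0
finger_force: 0.0
```

```bash
python3 - <<'E'
from m import *
c=cap('wrist','w2'); print(c['origin'],blobs(c,*GRN)[1]); s=env.state(); print(s['t'],s['tool_pos'],s['tool_rot'],s['finger_gap'])
o=load('scene0');d=load('side0'); g=blobs(c,*GRN)[1]
g=max(g,key=lambda q:q[0][4])[1]; print(cross(ray(c,*g),ray(o,335.6,180.9),ray(d,300.4,177.5)))
for z in(.14,.145,.15): print(plane(c,*g,z))
E
```

```text
[ 0.47604916 -0.1450498   0.40311962] [([261, 100, 45, 46, 1607], [282.9, 122.4])]
3.875 [ 0.47603242 -0.22940205  0.2780746 ] [ 7.06824623e-01  7.07388772e-01 -1.81598311e-04 -2.11940204e-04] 0.0002628935312670441
(array([ 0.47605804, -0.16433804,  0.14519777]), [0.0011792439562212029, 0.0019395335903248142, 0.0012852749584438743])
[ 0.47716218 -0.16424778  0.14      ]
[ 0.47714103 -0.16388296  0.145     ]
[ 0.47711988 -0.16351815  0.15      ]
```

View pics/w2.png

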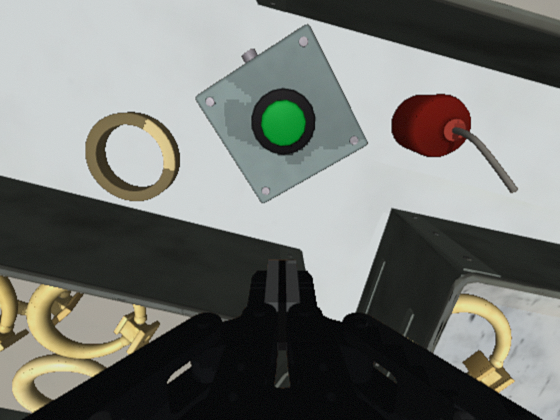

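The wrist view shows the green button at (283,122), centred on its grey box, with the oil can and tape well clear. That places it at (0.477,-0.164,~0.145), matching the triangulation. I go on to the stop station.

Request:
carry_out:
  increments:
    - {"travel": [0.95, -0.15, 0], "rotation": [0, 0, 0]}
    - {"travel": [0.95, -0.15, 0], "rotation": [0, 0, 0]}
    - {"travel": [0.95, -0.15, 0], "rotation": [0, 0, 0]}
    - {"travel": [0.95, -0.15, 0], "rotation": [0, 0, 0]}
    - {"travel": [0.95, -0.15, 0], "rotation": [0, 0, 0]}
    - {"travel": [0.95, -0.15, 0], "rotation": [0, 0, 0]}
    - {"travel": [0.95, -0.15, 0], "rotation": [0, 0, 0]}
    - {"travel": [0.95, -0.15, 0], "rotation": [0, 0, 0]}
    - {"travel": [0.95, -0.15, 0], "rotation": [0, 0, 0]}
    - {"travel": [0.95, -0.15, 0], "rotation": [0, 0, 0]}
    - {"travel": [0.95, -0.15, 0], "rotation": [0, 0, 0]}
    - {"travel": [0.95, -0.15, 0], "rotation": [0, 0, 0]}

```text
t: 5.38
tool_pos: [0.4305, 0.0548, 0.2783]
tool_rot: [0.708, 0.706, -0.0, 0.0]
wrist_force: [0.3, 0.1, 1.1]
finger_gap: -0.003
finger_force: 0.0
```

Request:
carry_out:
  increments:
    - {"travel": [0.95, -0.15, 0], "rotation": [0, 0, 0]}
    - {"travel": [0.95, -0.15, 0], "rotation": [0, 0, 0]}
    - {"travel": [0.95, -0.15, 0], "rotation": [0, 0, 0]}
    - {"travel": [0.95, -0.15, 0], "rotation": [0, 0, 0]}
    - {"travel": [0, 0, 0], "rotation": [0, 0, 0]}

```text
t: 6.0
tool_pos: [0.4158, 0.1501, 0.2783]
tool_rot: [0.707, 0.707, -0.0, 0.0]
wrist_force: [0.2, -1.1, -0.5]
finger_gap: -0.0
finger_force: 0.0
```

```bash
python3 - <<'E'
from m import *
c=cap('wrist','w3'); s=env.state(); print(s['t'],s['tool_pos'],s['tool_rot'])
m,bl=blobs(c,*RED); print(bl)
n,l,st,ce=cv2.connectedComponentsWithStats(m); i=1+np.argmax(st[1:,4])
cn=max(cv2.findContours((l==i).astype(np.uint8),0,cv2.CHAIN_APPROX_NONE)[0],key=cv2.contourArea)[:,0]
P=np.array([plane(c,u,v,.172)[:2] for u,v in cn]); k=P.mean(0)
for it in range(5):
    d=P-k; r=np.hypot(*d.T); a=np.degrees(np.arctan2(d[:,1],d[:,0])); 
    q=d[r<.038]; A=np.c_[2*P[r<.038],np.ones(len(q))]; x=np.linalg.lstsq(A,(P[r<.038]**2).sum(1),rcond=None)[0]; k=x[:2]
print('centre',k,'R',np.sqrt(x[2]+k@k))
h=np.histogram(a[r>.044],36,(-180,180)); print([(int(e),int(n)) for e,n in zip(h[1],h[0]) if n])
for a0 in(-3,-123,117):
    w=(r>.04)&(abs((a-a0+180)%360-180)<40); print(a0,d[w].mean(0),np.degrees(np.arctan2(*d[w].mean(0)[::-1])),r[w].max())
E
```

```text
6.05 [0.41581183 0.1495234  0.27821837] [ 7.07020303e-01  7.07193201e-01 -2.40347085e-04  9.37214129e-05]
[([247, 50, 120, 141, 7403], [290.7, 121.6])]
centre [0.42063487 0.21732252] R 0.029744675557698438
[(-130, 16), (-120, 17), (-20, 13), (-10, 14), (0, 11), (110, 15), (120, 12)]
-3 [ 0.04710673 -0.00453944] -5.504316134544909 0.05240614768331637
-123 [-0.02340806 -0.04163739] -119.34419203279367 0.05299056326176182
117 [-0.02154299  0.03968328] 118.49635471582667 0.048444102836088444
```

View pics/w3.png

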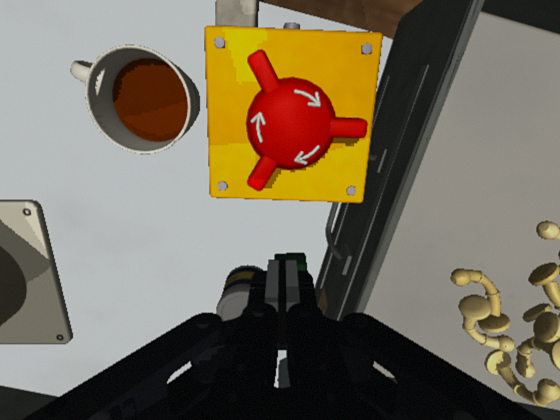

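The wrist view shows the head at (290,122) with its ears to the right, lower left and upper left, and arrows pointing clockwise. All views give the axis as (0.419,0.216) ±2 mm. I move over it and come down close to the top.

Request:
carry_out:
  increments:
    - {"travel": [0.9, 0.04, 0], "rotation": [0, 0, 0]}
    - {"travel": [0.9, 0.04, 0], "rotation": [0, 0, 0]}
    - {"travel": [0.86, 0.05, 0], "rotation": [0, 0, 0]}
    - {"travel": [0, 0, 0.8], "rotation": [0, 0, 0]}
    - {"travel": [0, 0, 0.8], "rotation": [0, 0, 0]}
    - {"travel": [0, 0, 0.8], "rotation": [0, 0, 0]}
    - {"travel": [0, 0, 0.7], "rotation": [0, 0, 0]}
    - {"travel": [0, 0, 0], "rotation": [0, 0, 0]}

```text
t: 7.05
tool_pos: [0.4187, 0.215, 0.1998]
tool_rot: [0.708, 0.707, -0.001, -0.0]
wrist_force: [0.6, -0.2, -0.1]
finger_gap: 0.001
finger_force: 0.0
```

Request:
carry_out:
  increments:
    - {"travel": [0, 0, 0.16], "rotation": [0, 0, 0]}
    - {"travel": [0, 0, 0.16], "rotation": [0, 0, 0]}
    - {"travel": [0, 0, 0], "rotation": [0, 0, 0]}

```text
t: 7.42
tool_pos: [0.4198, 0.2165, 0.1934]
tool_rot: [0.707, 0.707, 0.001, 0.0]
wrist_force: [2.3, -0.9, 3.9]
finger_gap: -0.005
finger_force: 1.7
```

Request:
carry_out:
  increments:
    - {"travel": [0, 0, 0.12], "rotation": [0, 0, 0]}
    - {"travel": [0, 0, 0.12], "rotation": [0, 0, 0]}
    - {"travel": [0, 0, 0.08], "rotation": [0, 0, 0]}
    - {"travel": [0, 0, 0], "rotation": [0, 0, 0]}

```text
t: 7.92
tool_pos: [0.4196, 0.2167, 0.185]
tool_rot: [0.707, 0.707, 0.0, 0.0]
wrist_force: [2.0, -0.8, 4.6]
finger_gap: -0.001
finger_force: 2.5
```

Request:
carry_out:
  increments:
    - {"travel": [0, 0, 0.06], "rotation": [0, 0, 0]}
    - {"travel": [0, 0, 0], "rotation": [0, 0, 0]}

```text
t: 8.18
tool_pos: [0.4199, 0.2168, 0.1845]
tool_rot: [0.707, 0.707, 0.001, 0.0]
wrist_force: [-0.8, -1.8, 14.9]
finger_gap: -0.006
finger_force: 7.5
```

At 12 mm of travel the force jumps to 15 N, so the end stop is reached and the button is past the latch. I lift off, hold, and turn to align with the ear at 117°.

Request:
carry_out:
  increments:
    - {"travel": [0, 0, -0.8], "rotation": [0, 0, 0]}
    - {"travel": [0, 0, -0.8], "rotation": [0, 0, 0]}
    - {"travel": [0, 0, 0], "rotation": [0, 0, 0]}
    - {"travel": [0, 0, 0], "rotation": [0, 0, -1]}
    - {"travel": [0, 0, 0], "rotation": [0, 0, -1]}
    - {"travel": [0, 0, 0], "rotation": [0, 0, -1]}
    - {"travel": [0, 0, 0], "rotation": [0, 0, -1]}
    - {"travel": [0, 0, 0], "rotation": [0, 0, -1]}
    - {"travel": [0, 0, 0], "rotation": [0, 0, -1]}
    - {"travel": [0, 0, 0], "rotation": [0, 0, -1]}
    - {"travel": [0, 0, 0], "rotation": [0, 0, -1]}

```text
t: 9.55
tool_pos: [0.4183, 0.2163, 0.222]
tool_rot: [0.374, 0.927, -0.001, -0.001]
wrist_force: [-1.0, -0.1, -0.6]
finger_gap: -0.0
finger_force: 0.0
```

```bash
python3 - <<'E'
from m import *
s=env.state(); print(s['t'],s['tool_pos'],s['wrist_force'])
c=cap('side','s1'); a=cap('scene','a1'); print(blobs(c,*RED)[1],blobs(a,*RED)[1])
print(proj(c,(.419,.216,.18)),proj(c,(.419,.216,.1705)))
x=R.from_quat(s['tool_rot']).as_matrix(); print(np.degrees(np.arctan2(x[1,0],x[0,0])))
# target start-of-push: yaw 137.5, centre (.371,.232)
print('tool-frame shift mm',x.T@(np.array([.371,.232,.163])-s['tool_pos'])*1000)
E
```

```text
9.55 [0.41827632 0.21628422 0.22197003] [-0.96918824 -0.1157016  -0.60656522]
[([245, 229, 37, 24, 433], [263.3, 237.7])] [([447, 122, 8, 7, 33], [450.3, 125.2]), ([305, 163, 10, 20, 109], [310.3, 170.7]), ([220, 234, 30, 23, 351], [232.4, 243.6])]
(np.float64(263.1180831404951), np.float64(230.33918273501828)) (np.float64(263.25622752578664), np.float64(233.56063517977088))
136.0224502071005
tool-frame shift mm [ 44.87101659 -21.39776805  59.06122264]
```

The red blob dropped 3.5 px in the side view, which is about 10 mm, so the button is latched. Now I move beside the ear and down.

Request:
carry_out:
  increments:
    - {"travel": [0.9, -0.43, 0], "rotation": [0, 0, 0]}
    - {"travel": [0.9, -0.43, 0], "rotation": [0, 0, 0]}
    - {"travel": [0, 0, 0], "rotation": [0, 0, 0]}
    - {"travel": [0, 0, 0.79], "rotation": [0, 0, 0]}
    - {"travel": [0, 0, 0.79], "rotation": [0, 0, 0]}
    - {"travel": [0, 0, 0.79], "rotation": [0, 0, 0]}
    - {"travel": [0, 0, 0], "rotation": [0, 0, 0]}

```text
t: 10.52
tool_pos: [0.3716, 0.2318, 0.1628]
tool_rot: [0.377, 0.926, -0.001, -0.001]
wrist_force: [0.4, 0.0, -0.1]
finger_gap: -0.0
finger_force: 0.0
```

```bash
python3 - <<'E'
from m import *
s=env.state(); print(s['t'],s['tool_pos'],s['wrist_force'])
c=cap('side','s2');w=cap('wrist','w4');print(blobs(c,*RED)[1])
cv2.imwrite('pics/crop2.png',np.hstack([w['pixels'][0:320,180:480],cv2.resize(c['pixels'][190:270,215:320],None,fx=4,fy=4)[:320]]))
E
```

```text
10.525 [0.37160509 0.23181365 0.16277595] [ 3.93210188e-01  9.01473636e-05 -1.35721216e-01]
[([244, 230, 28, 23, 276], [258.2, 239.2])]
```

View pics/crop2.png

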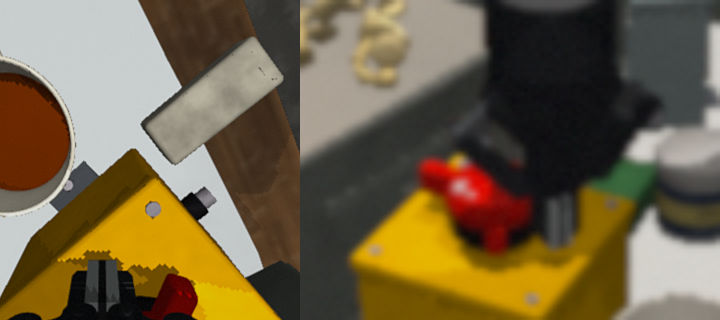

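The crop shows the fingertips beside the ear with a gap to it: fingers at (100,290), ear at (172,300). In the side view they hang clear above the yellow box. Now I push in an arc about the axis.

Request:
carry_out:
  increments:
    - {"travel": [0.08, 0.185, 0], "rotation": [0, 0, 1]}
    - {"travel": [0.08, 0.185, 0], "rotation": [0, 0, 1]}
    - {"travel": [0.08, 0.185, 0], "rotation": [0, 0, 1]}
    - {"travel": [0.08, 0.185, 0], "rotation": [0, 0, 1]}
    - {"travel": [0.08, 0.185, 0], "rotation": [0, 0, 1]}
    - {"travel": [0.08, 0.185, 0], "rotation": [0, 0, 1]}
    - {"travel": [0, 0, 0], "rotation": [0, 0, 0]}

```text
t: 11.5
tool_pos: [0.3898, 0.2572, 0.1649]
tool_rot: [0.633, 0.774, 0.001, 0.0]
wrist_force: [-0.9, 1.0, 0.7]
finger_gap: -0.001
finger_force: 0.1
```

```bash
cat > chk.py <<'E'
from m import *
import sys
s=env.state(); print(s['t'],s['tool_pos'],s['wrist_force'])
x=R.from_quat(s['tool_rot']).as_matrix(); print(np.degrees(np.arctan2(x[1,0],x[0,0])))
c=cap('side','s'+sys.argv[1]);a=cap('scene','a'+sys.argv[1]);print(blobs(c,*RED)[1],blobs(a,*RED)[1])
E
python3 chk.py 3
```

```text
11.5 [0.38976255 0.25721507 0.1648995 ] [-0.91895619  0.9715963   0.69563746]
101.4953244802105
[([252, 238, 9, 15, 67], [257.0, 244.2])] [([446, 122, 11, 8, 43], [450.4, 125.6]), ([229, 233, 20, 18, 188], [237.3, 241.8])]
```

Request:
carry_out:
  increments:
    - {"travel": [0.08, 0.185, 0], "rotation": [0, 0, 1]}
    - {"travel": [0.08, 0.185, 0], "rotation": [0, 0, 1]}
    - {"travel": [0.08, 0.185, 0], "rotation": [0, 0, 1]}
    - {"travel": [0.08, 0.185, 0], "rotation": [0, 0, 1]}
    - {"travel": [0, 0, 0], "rotation": [0, 0, 0]}

```text
t: 12.22
tool_pos: [0.4071, 0.2657, 0.1643]
tool_rot: [0.774, 0.634, 0.0, -0.0]
wrist_force: [-0.4, 0.7, 0.8]
finger_gap: -0.001
finger_force: 0.7
```

```bash
python3 chk.py 4; python3 - <<'E'
from m import *
c=load('s4');a=load('a4')
cv2.imwrite('pics/crop3.png',np.hstack([cv2.resize(c['pixels'][190:290,215:315],None,fx=4,fy=4),cv2.resize(a['pixels'][200:300,187:287],None,fx=4,fy=4)]))
E
```

```text
12.225 [0.40705679 0.26573085 0.16425876] [-0.38835582  0.73341047  0.8114138 ]
78.6475397534757
[([276, 231, 8, 8, 39], [280.2, 234.9])] [([445, 122, 10, 8, 40], [450.1, 125.3]), ([221, 223, 25, 28, 354], [232.2, 239.9])]
```

View pics/crop3.png

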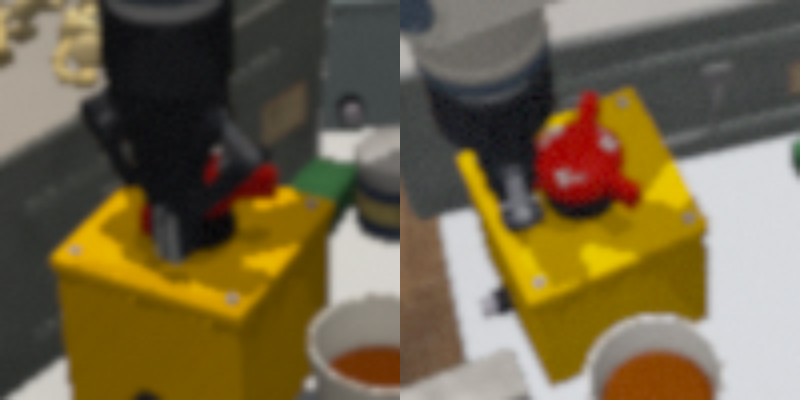

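The red blob is back at its "out" row, 240 in the scene view, with the head visibly turned, so the button has sprung out. I back off along the same arc, then lift.

Request:
carry_out:
  increments:
    - {"travel": [-0.08, -0.19, 0], "rotation": [0, 0, -1]}
    - {"travel": [-0.08, -0.19, 0], "rotation": [0, 0, -1]}
    - {"travel": [-0.08, -0.19, 0], "rotation": [0, 0, -1]}
    - {"travel": [-0.08, -0.19, 0], "rotation": [0, 0, -1]}
    - {"travel": [-0.08, -0.19, 0], "rotation": [0, 0, -1]}
    - {"travel": [-0.08, -0.19, 0], "rotation": [0, 0, -1]}
    - {"travel": [-0.08, -0.19, 0], "rotation": [0, 0, -1]}
    - {"travel": [-0.08, -0.19, 0], "rotation": [0, 0, -1]}
    - {"travel": [-0.08, -0.19, 0], "rotation": [0, 0, -1]}
    - {"travel": [-0.08, -0.19, 0], "rotation": [0, 0, -1]}
    - {"travel": [0, 0, 0], "rotation": [0, 0, 0]}

```text
t: 13.7
tool_pos: [0.3674, 0.2355, 0.1642]
tool_rot: [0.376, 0.927, 0.0, 0.0]
wrist_force: [-0.1, 0.3, 0.2]
finger_gap: -0.006
finger_force: 0.0
```

Request:
carry_out:
  increments:
    - {"travel": [0, 0, -1], "rotation": [0, 0, 0]}
    - {"travel": [0, 0, -1], "rotation": [0, 0, 0]}
    - {"travel": [0, 0, -1], "rotation": [0, 0, 0]}
    - {"travel": [0, 0, -1], "rotation": [0, 0, 0]}
    - {"travel": [0, 0, -0.6], "rotation": [0, 0, 0]}
    - {"travel": [0, 0, 0], "rotation": [0, 0, 0]}

```text
t: 14.45
tool_pos: [0.3681, 0.2362, 0.2799]
tool_rot: [0.376, 0.927, 0.001, 0.001]
wrist_force: [-0.9, 0.6, -0.7]
finger_gap: -0.003
finger_force: 0.0
```

```bash
python3 chk.py 5; python3 - <<'E'
from m import *
s=env.state(); x=R.from_quat(s['tool_rot']).as_matrix(); print('to start, tool-frame mm',x.T@(np.array([.4765,-.164,s['tool_pos'][2]])-s['tool_pos'])*1000)
c=load('s5');a=load('a5');
cv2.imwrite('pics/crop4.png',np.hstack([cv2.resize(c['pixels'][190:290,215:315],None,fx=4,fy=4),cv2.resize(a['pixels'][200:300,187:287],None,fx=4,fy=4)]))
E
```

```text
14.45 [0.36809081 0.23619545 0.27985354] [-0.90766582  0.55149691 -0.67976248]
135.8115801554249
[([244, 226, 38, 24, 441], [262.4, 234.5])] [([305, 163, 13, 20, 156], [311.6, 170.7]), ([219, 234, 31, 20, 287], [232.6, 243.0])]
to start, tool-frame mm [-3.56850282e+02 -2.10451885e+02  1.15573261e-01]
```

View pics/crop4.png

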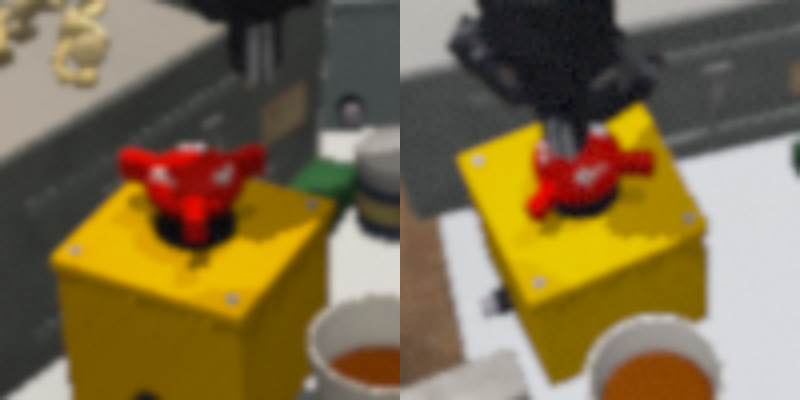

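In the side view the head matches its first appearance: it is out, with the ears back at rest (blob row 234.5 against 234.2 at first). On to the start button.

Request:
carry_out:
  increments:
    - {"travel": [-0.95, -0.56, 0], "rotation": [0, 0, 0]}
    - {"travel": [-0.95, -0.56, 0], "rotation": [0, 0, 0]}
    - {"travel": [-0.95, -0.56, 0], "rotation": [0, 0, 0]}
    - {"travel": [-0.95, -0.56, 0], "rotation": [0, 0, 0]}
    - {"travel": [-0.95, -0.56, 0], "rotation": [0, 0, 0]}
    - {"travel": [-0.95, -0.56, 0], "rotation": [0, 0, 0]}
    - {"travel": [-0.95, -0.56, 0], "rotation": [0, 0, 0]}
    - {"travel": [-0.95, -0.56, 0], "rotation": [0, 0, 0]}
    - {"travel": [-0.95, -0.56, 0], "rotation": [0, 0, 0]}
    - {"travel": [-0.95, -0.56, 0], "rotation": [0, 0, 0]}
    - {"travel": [-0.95, -0.56, 0], "rotation": [0, 0, 0]}
    - {"travel": [-0.95, -0.56, 0], "rotation": [0, 0, 0]}

```text
t: 16.05
tool_pos: [0.4545, -0.084, 0.2777]
tool_rot: [0.376, 0.927, -0.0, -0.001]
wrist_force: [-0.3, 0.1, -0.5]
finger_gap: -0.005
finger_force: 0.0
```

Request:
carry_out:
  increments:
    - {"travel": [-0.95, -0.56, 0], "rotation": [0, 0, 0]}
    - {"travel": [-0.95, -0.56, 0], "rotation": [0, 0, 0]}
    - {"travel": [-0.97, -0.58, 0], "rotation": [0, 0, 0]}
    - {"travel": [0, 0, 0], "rotation": [0, 0, 0]}
    - {"travel": [0, 0, 0.9], "rotation": [0, 0, 0]}
    - {"travel": [0, 0, 0.9], "rotation": [0, 0, 0]}
    - {"travel": [0, 0, 0.9], "rotation": [0, 0, 0]}
    - {"travel": [0, 0, 0.9], "rotation": [0, 0, 0]}
    - {"travel": [0, 0, 0.64], "rotation": [0, 0, 0]}
    - {"travel": [0, 0, 0], "rotation": [0, 0, 0]}

```text
t: 17.3
tool_pos: [0.4758, -0.1629, 0.1718]
tool_rot: [0.376, 0.927, 0.0, -0.002]
wrist_force: [0.2, -0.5, -1.3]
finger_gap: -0.003
finger_force: 0.0
```

Request:
carry_out:
  increments:
    - {"travel": [0, 0, 0.16], "rotation": [0, 0, 0]}
    - {"travel": [0, 0, 0.16], "rotation": [0, 0, 0]}
    - {"travel": [0, 0, 0], "rotation": [0, 0, 0]}

```text
t: 17.68
tool_pos: [0.4774, -0.1638, 0.1656]
tool_rot: [0.376, 0.927, 0.0, 0.001]
wrist_force: [0.5, 1.1, 3.6]
finger_gap: 0.002
finger_force: 1.7
```

Request:
carry_out:
  increments:
    - {"travel": [0, 0, 0.12], "rotation": [0, 0, 0]}
    - {"travel": [0, 0, 0], "rotation": [0, 0, 0]}

```text
t: 17.92
tool_pos: [0.4774, -0.1638, 0.163]
tool_rot: [0.376, 0.927, 0.0, 0.001]
wrist_force: [-1.1, 2.0, 9.7]
finger_gap: -0.004
finger_force: 5.0
```

Request:
carry_out:
  increments:
    - {"travel": [0, 0, 0.06], "rotation": [0, 0, 0]}
    - {"travel": [0, 0, 0], "rotation": [0, 0, 0]}

```text
t: 18.18
tool_pos: [0.4775, -0.1638, 0.1627]
tool_rot: [0.376, 0.927, 0.0, 0.001]
wrist_force: [-5.5, 3.5, 23.7]
finger_gap: -0.002
finger_force: 12.2
```

The force climbs steeply to 24 N with no further travel, so the start button is fully in. I lift clear.

Request:
carry_out:
  increments:
    - {"travel": [0, 0, -0.5], "rotation": [0, 0, 0]}
    - {"travel": [0, 0, -1], "rotation": [0, 0, 0]}
    - {"travel": [0, 0, -1], "rotation": [0, 0, 0]}
    - {"travel": [0, 0, -1], "rotation": [0, 0, 0]}
    - {"travel": [0, 0, -1], "rotation": [0, 0, 0]}
    - {"travel": [0, 0, 0], "rotation": [0, 0, 0]}
    - {"travel": [0, 0, 0], "rotation": [0, 0, 0]}

```text
t: 19.05
tool_pos: [0.4763, -0.1636, 0.2723]
tool_rot: [0.376, 0.927, -0.0, -0.001]
wrist_force: [-0.1, -0.2, -0.6]
finger_gap: -0.002
finger_force: 0.0
```

```bash
python3 chk.py 6; python3 -c "
from m import *
print(blobs(load('s6'),*GRN)[1], np.abs(load('s6')['pixels'][220:330,225:345].astype(int)-load('side0')['pixels'][220:330,225:345]).mean())
print(env.hand_in())"
```

```text
19.05 [ 0.47627167 -0.16358729  0.27227333] [-0.09737024 -0.19597331 -0.62617238]
135.83551342323503
[([244, 225, 38, 25, 455], [263.0, 234.3])] [([445, 122, 12, 8, 42], [450.3, 125.4]), ([305, 163, 13, 19, 150], [311.6, 170.3]), ([219, 224, 31, 31, 393], [231.2, 240.2])]
[([296, 175, 10, 6, 55], [300.4, 177.5])] 4.373661616161616
the job is handed in; nothing more can be done
None
```

I latched the stop button, released it by turning an ear clockwise, then pressed and released the start button. The last pictures show both buttons back at rest, and I handed the job in at about 19 s; no verdict came back.

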